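# Lock the T-key into the film loader

## Robot

A 6-joint arm with a two-finger parallel gripper is mounted at the origin on the work surface. World frame = base frame: x ahead of the robot, y to its left, z up, the work surface at z = 0. Lengths are in mm, angles in rad, forces in N, time in s.
With the tool pointing down it reaches from about 275 to 1000 mm from the base axis. Payload 8.4 kg.
Tool frame: the origin (TCP) lies midway between the tips of the shut fingers; the grasp point (between the pads) lies 19 mm behind it; z points along the fingers, y is the line along which they close (so a half turn about z gives the same grasp; the last joint's range is limited). The gripper opens to 85 mm and grips with 20 to 120 N. Pads are 22 mm wide; open, the fingers measure 114 mm over their backs; the gripper's body (76 mm by 85 mm) begins 54 mm behind the grasp point. The pads swing forward as they close: fully open they stand 13 mm farther back than shut.
Start: joints at [-1.185, 0.353, 1.633, -0, 1.155, -0.002], TCP at [236.344, -578.592, 197.481] pointing down, gripper open.
Joint ranges: [-2.63, 2.63], [-0.92, 2.1], [0.06, 2.66], [-1.3, 4.44], [0, 2.69], [-3.02, 3.02]. Speed limits (rad/s): [2.22, 2.22, 2.79, 3.14, 3.14, 3.14].

## Interface

Orientations are given as [roll, pitch, yaw] about the fixed x, y, z axes, in that order (R = Rz(yaw) Ry(pitch) Rx(roll)).
In Python, from rig import telemetry, optics, r gives the robot as it stands.
- The arm moves only by the tool play_rows, never from a script. Its arguments are lists of equal length, an entry for each row: "dp": the shift along the tool's x, y, z in units of 40 mm (1.0 is 40 mm), a list of three; "rot": the turn, a rotation vector about the tool's x, y, z in units of 6 degrees (1.0 is 6 degrees), a list of three. In form: {"dp": [[tx, ty, tz], ...], "rot": [[ax, ay, az], ...]}. A call has 1 to 5 rows; each row is the pose to reach, as a shift and turn from the pose commanded when the call began, along the tool's axes at that moment; what a row does not reach only later rows make up. A row lasts 1/12 s, in which the tool goes at most 41.7 mm and 7.16 degrees, less where a joint would pass 70% of its speed; a pose out of reach is approached as far as the arm can. A call with a gripper value outside its range is refused whole. "fingers" is the opening, from 0 (shut) to 1 (fully open), set as the call begins (left out, the last holds). The fingers move at their own pace and stop on an object; "grip_force" is the grip in N (left out, the last holds). Time passes only in rows, so rows that repeat a pose let the fingers close. It gives the time, the measured TCP pose, the force, the opening and the grip force at its end, in the units of the state.
- telemetry.sense(): the state, without advancing time (a new reading comes with each control period).
- optics.grab_frame(name): name is "scene" or "top" or "wrist"; returns a dict with "color" (384x512x3 uint8, red, green, blue), "mtx" (3x3 intrinsics, pixels), "R" (3x3) and "t" (3): a world point X has camera coordinates R X + t; the wrist camera has in their place "mount" (4x4, takes a point from camera to tool coordinates, whose origin is the TCP and whose axes are the flange's). Camera axes: x right, y down, z forward; pixel columns grow to the right and rows downward; lengths in mm; the calibration is good to about 2 mm. A picture is of the moment at which its call begins: read the wrist's pose just before it. There is no depth.
- r.sign_off(): hands the job in; it is judged then, once.
The state is a dict: "clock": time; "qpos": joint angles; "qvel": joint speeds; "joint_efforts": joint torques, N m; "eef_pos": TCP position; "tcp_rot": TCP orientation; "contact_force": force on the tool from outside, world axes, zero at the start; "wrist_torque": the same for the moment, N m; "opening": opening from 0.0 (shut) to 1.0 (fully open); "grasp_force": force on a finger pad.
Only numpy, scipy, OpenCV 4.12 (cv2) and the standard library are available. Lean on these libraries where they do the work, as an engineer would, in place of code of your own. Each camera call takes 0.05 s, during which the arm holds its last target. There are 200 camera calls.

## Task

Take the T-handled steel key out of the open black canister, pass its T-foot down through the slot in the steel plate on top of the grey film loader, press it down against the spring and turn it a quarter turn either way, then let go so that the spring lifts it into its locked seat across the slot. Press gently (the key must never bear on the loader with more than 30 N) and do not shift or knock over the canisters or the other things on the shelf.

Things in the scene. Friction and masses are not known exactly. Their poses are not given: they have to be found in the camera images.
- key_grip (a point): Centre of the handle bar of the steel key (about 70 g). z up along the key, x along the bar, which is 36 (x) x 12 (y) x 18 (z) mm. Below this point: bar underside at 9 mm, 8 mm thick neck, round collar 36 mm across from 23 to 27 mm. At the start the key stands upright in the open canister, collar on its rim, bar free above. Grip the bar across its 12 mm width.
- key_foot (a point): Centre of the key's T-foot, on the key's axis 40 mm below key_grip, same axes. The foot is 22 (x, parallel to the handle bar) x 8 (y) x 6 (z) mm, underside 43 mm below key_grip; a round shank 8 mm thick and 10 mm long joins it to the collar above.
- loader: Film loader, a grey box fixed to the shelf, 130 (x) x 110 (y) x 62 mm high; origin at the centre of its underside. On top lies a steel plate, 60 (x) x 92 (y) x 4 mm, with one slot right through it, 25 mm long (x) and 10 mm wide (y). A black knob on the +y side and a black film gate on the -y side.
- loader_top (a point): Point on the loader's axis at the height of the plate's upper face, 66 mm above the shelf; x along the slot. The plate is a loose sliding fit in y: the slot's centre lies anywhere up to 10 mm to either side of this point in y (0 in x), and this offset is not reported: find it by feel or by looking. The plate shifts only if pushed sideways along y with over 4 N.
- loader_seat (a point): 7 mm below loader_top: height of key_foot when locked. Ridges under the plate reach 7.5 mm below its upper face and leave free the slot and a seat 12 mm wide at right angles to it. The foot turns only with its underside over 13.5 mm below the upper face. Turned 90 degrees (within 8) and freed, the spring lifts it into the seat; the collar is then 6 mm above the plate.
- loader_pad (a point): 8 mm below loader_top: top of the flat sprung pad inside the loader, as unloaded (this point does not move with it). It pushes up with about 3.6 N plus 0.6 N for each mm it is pushed down. The key's collar meets the plate, a hard stop, when the foot's underside is 16 mm below the plate's upper face (about 8.5 N of spring).
- can_open: Open black plastic film canister, 31 mm across, 50 mm high, loose, holding the key at the start; origin at the centre of its underside.
- can_closed: Closed black film canister with cap, 34 mm across, 52 mm high, bystander; origin at the centre of its underside. Either canister may be the nearer one.
- camera: Silver plastic film camera 125 mm wide (y), 40 mm deep, 76 mm high, lens towards -x, bystander; origin at the centre of its underside.
- tin: Round aluminium tin with screw lid, 67 mm across, 42 mm high, bystander; origin at the centre of its underside.
- torch: Press button torch lying along its x, 130 mm long, 28 mm thick, bystander; origin at the centre of its underside.
- opener: Flat steel cassette opener lying along its x, 120 mm long, 8 mm thick, bystander; origin near the middle of its underside.
- coaster: White ceramic coaster, 96 mm across, 8 mm thick, bystander; origin at the centre of its underside.
There are look-alikes about, which are no part of the job. What is shaped like the loader but purple or turquoise is not meant.

How it is judged:
By the outcome, as a careful person would: the job done as asked, in the order asked, and still so for the second after the job is handed in, with the robot touching nothing.
It also fails if it takes over 72 s, if anything falls off the work surface, if the arm or the gripper's body presses on something with over 40 N, if the wrist force passes 120 N, or if a joint passes its speed limit or range.

## Working session

There is one attempt and no reset: what is moved stays moved. The work goes in short steps, Python scripts to look and compute and a tool call to move; the robot and the scene stay as the last step left them, time stands still between calls to the robot, and variables do not carry over. Pictures are saved under pics/ and viewed, at most 11 in all, crops included, and the job is handed in when it is done.

Besides the shell and the picture viewer there is one more tool, called after ">>>" in YAML: its name, and indented under it one key for each argument. play_rows: Moves the arm, as the interface text tells. Its arguments: {"type":"object","properties":{"dp":{"type":"array"},"rot":{"type":"array"},"fingers":{"type":"number"},"grip_force":{"type":"number"}},"required":["dp","rot"]}

```bash
ls; mkdir -p pics
cat > h.py <<'E'
import numpy as np, cv2
from scipy.spatial.transform import Rotation as Ro
from rig import telemetry, optics, r
def S(): return telemetry.sense()
def grab(n):
    s=S(); f=optics.grab_frame(n)
    if 'mount' in f:
        R=Ro.from_euler('xyz',s['tcp_rot']).as_matrix(); T=np.eye(4);T[:3,:3]=R;T[:3,3]=s['eef_pos']
        M=np.linalg.inv(T@np.array(f['mount'])); f['R']=M[:3,:3]; f['t']=M[:3,3]
    f['R']=np.array(f['R']);f['t']=np.array(f['t']);f['mtx']=np.array(f['mtx']); return f
def cast(f,u,v,z):
    c=-f['R'].T@f['t']; d=f['R'].T@np.linalg.solve(f['mtx'],[u,v,1.]); return c+d*(z-c[2])/d[2]
def proj(f,X):
    p=f['mtx']@(f['R']@np.array(X,float)+f['t']); return p[:2]/p[2]
def save(f,n): cv2.imwrite('pics/'+n,f['color'][:,:,::-1])
E
python3 - <<'E'
from h import *
import pickle
F={n:grab(n) for n in('scene','top')}
pickle.dump(F,open('f0.pkl','wb'))
for n in F: print(n,-F[n]['R'].T@F[n]['t'],F[n]['mtx'][0,0])
cv2.imwrite('pics/a.png',cv2.resize(np.vstack([F['scene']['color'],F['top']['color']])[:,:,::-1],(400,600)) )
save(F['top'],'top.png');save(F['scene'],'scene.png')
print(S())
E
```

```text
pics
scene [1349.26550519   80.77486113  732.01030393] 429.3267633509648
top [ 247.18828491  -34.32250238 1484.61427048] 486.6467480513396
{'clock': 0.1, 'qpos': array([-1.18538361e+00,  3.53584344e-01,  1.63398095e+00,  2.73166152e-05,
        1.15516509e+00, -2.37302768e-03]), 'qvel': array([ 0.00099688, -0.0012622 , -0.00141874, -0.00017897,  0.00297525,
        0.00097839]), 'joint_efforts': array([-1.73898003e-03, -6.06357980e+01, -3.42819500e+01, -1.28568490e-04,
        3.86850414e-03, -1.69908674e-05]), 'eef_pos': array([ 236.20839811, -578.20557195,  196.86708064]), 'tcp_rot': array([-3.14045499e+00, -2.76781318e-05,  3.87774684e-01]), 'contact_force': array([-0.42030722,  0.30849351,  0.65071471]), 'wrist_torque': array([-0.02191465,  0.02015458,  0.01520351]), 'grasp_force': 0.0, 'opening': 1.0008191297617093}
```

View pics/top.png

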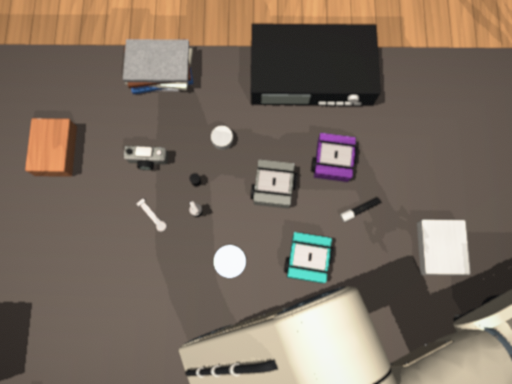

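View pics/scene.png

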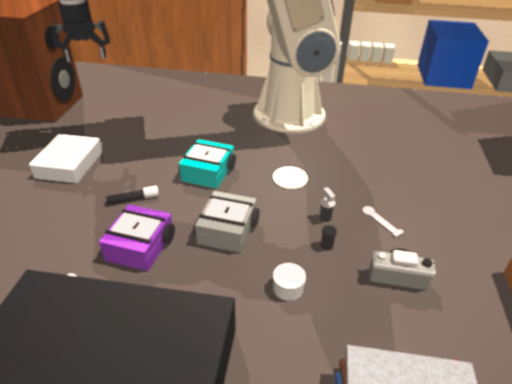

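Top view: the open canister with the key is at (195,208), the closed can at (196,179), the grey loader at (275,183). Candidates for the key holder are the cans at (195,208) and (196,179). Candidates for the loader are grey (275,183), purple (336,157) and turquoise (311,257). The scene view agrees: key at (328,195), closed can at (329,236), grey loader at (228,218). I choose (195,208) and the grey loader, and check both in one crop.

Run:
```python
from h import *
import pickle
F=pickle.load(open('f0.pkl','rb'))
t,s=F['top'],F['scene']
c1=cv2.resize(t['color'][150:230,175:305],None,fx=6,fy=6,interpolation=cv2.INTER_CUBIC)[:290*1+190]
c2=cv2.resize(s['color'][170:260,190:350],(780,439),interpolation=cv2.INTER_CUBIC)
im=np.vstack([c1,c2]);print(im.shape)
cv2.imwrite('pics/crop.png',cv2.resize(im[:,:,::-1],(509,600),interpolation=cv2.INTER_AREA))
# canister/loader rough
print('key top',cast(t,195,205,75), 'loader',cast(t,275,182,66))
hsv=cv2.cvtColor(t['color'],cv2.COLOR_RGB2HSV)
g=t['color'][150:215,245:305]
m=(hsv[:,:,2]>95).astype(np.uint8); m[:150]=0;m[215:]=0;m[:,:245]=0;m[:,305:]=0
cs,_=cv2.findContours(m,0,2);c=max(cs,key=cv2.contourArea);print(cv2.contourArea(c),cv2.minAreaRect(c))
b=cv2.boxPoints(cv2.minAreaRect(c));print([cast(t,*p,62)[:2].round(1) for p in b])
```

```text
(919, 780, 3)
key top [531.46548061 139.90796154  75.        ] loader [605.50051242 -97.0290075   66.        ]
3776.0 ((274.5, 182.0), (64.0, 59.0), 90.0)
[array([707. ,  -5.6]), array([ 708.2, -186.4]), array([ 509.2, -182.9]), array([507.9,  -7.9])]
```

View pics/crop.png

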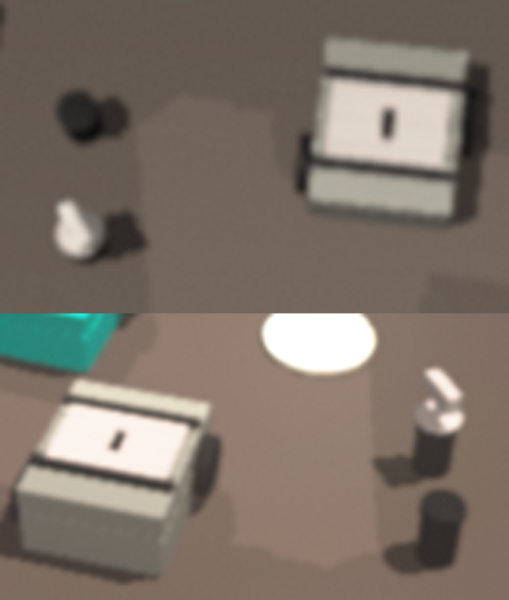

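The crop confirms it: the key, a white bar on a collar on the can, is at top (193,206), and the grey loader has a slotted plate. The closed can has no key.

```bash
cat >> h.py <<'E'
def to(pos,yaw,P=None):
    "dp/rot units from commanded pose P=(pos,yaw) to (pos,yaw), tool down"
    s=S()
    R0=Ro.from_euler('xyz',s['tcp_rot']) if P is None else Ro.from_euler('xyz',[np.pi,0,P[1]])
    p0=s['eef_pos'] if P is None else P[0]
    dp=R0.inv().apply(np.array(pos)-p0)/40
    rv=(R0.inv()*Ro.from_euler('xyz',[np.pi,0,yaw])).as_rotvec()*180/np.pi/6
    return dp.round(3),rv.round(3)
E
python3 - <<'E'
from h import *
f=grab('wrist');print(f['mount'],f['mtx'])
print(to([500,140,270],.388))
print(to([236.3,-578.6,270],.388))
E
```

```text
[[ 1.03147839e-03 -9.48363212e-01 -3.17184731e-01  8.08215389e+01]
 [ 9.99999288e-01  7.87870339e-04  8.96292848e-04 -1.46644956e-01]
 [-6.00110723e-04 -3.17185430e-01  9.48363350e-01 -1.77746600e+02]
 [ 0.00000000e+00  0.00000000e+00  0.00000000e+00  1.00000000e+00]] [[319.53091991   0.         251.58257911]
 [  0.         319.53091991 195.11302741]
 [  0.           0.           1.        ]]
(array([ 12.896, -14.13 ,  -1.812]), array([-0.01 ,  0.   , -0.002]))
(array([-1.000e-03,  7.000e-03, -1.827e+00]), array([-0.01 ,  0.   , -0.002]))
```

>>> play_rows:
  dp:
    - [0.6, -0.6, -0.5]
    - [1.2, -1.3, -1.0]
    - [1.8, -2.0, -1.3]
    - [2.5, -2.7, -1.5]
    - [3.2, -3.5, -1.5]
  rot:
    - [0, 0, 0]
    - [0, 0, 0]
    - [0, 0, 0]
    - [0, 0, 0]
    - [0, 0, 0]

```text
clock: 0.57
eef_pos: [302.5, -400.9, 259.2]
tcp_rot: [3.139, -0.001, 0.387]
contact_force: [0.8, -0.5, 0.7]
opening: 1.0
grasp_force: 0.0
```

>>> play_rows:
  dp:
    - [0.6, -0.75, 0]
    - [1.3, -1.5, 0]
    - [2.0, -2.2, 0]
    - [2.7, -2.9, 0]
    - [3.4, -3.6, 0]
  rot:
    - [0, 0, 0]
    - [0, 0, 0]
    - [0, 0, 0]
    - [0, 0, 0]
    - [0, 0, 0]

```text
clock: 0.98
eef_pos: [373.2, -214.8, 257.6]
tcp_rot: [3.141, -0.0, 0.387]
contact_force: [1.4, 0.2, -0.4]
opening: 1.002
grasp_force: 0.0
```

>>> play_rows:
  dp:
    - [0.65, -0.7, 0]
    - [1.3, -1.4, 0]
    - [2.0, -2.1, 0]
    - [2.6, -2.8, 0]
    - [3.3, -3.5, 0]
  rot:
    - [0, 0, 0]
    - [0, 0, 0]
    - [0, 0, 0]
    - [0, 0, 0]
    - [0, 0, 0]

```text
clock: 1.4
eef_pos: [442.1, -35.3, 257.5]
tcp_rot: [3.141, 0.0, 0.388]
contact_force: [0.1, -1.0, 0.2]
opening: 0.999
grasp_force: 0.0
```

Run:
```python
from h import *
s=S();print(s['clock'],s['eef_pos'],s['tcp_rot'],s['qpos']);print(to([500,140,230],.388))
```

```text
1.4 [442.08944221 -35.30175723 257.51810443] [3.14144869e+00 1.22925313e-04 3.87882612e-01] [-8.29089622e-02  1.92363038e-03  1.92706753e+00 -1.96525461e-04
  1.21264575e+00  1.10007364e+00]
(array([ 2.998, -3.509,  0.687]), array([ 0.001,  0.001, -0.001]))
```

>>> play_rows:
  dp:
    - [0.7, -0.7, 0.1]
    - [1.4, -1.4, 0.2]
    - [2.1, -2.1, 0.4]
    - [2.7, -2.8, 0.6]
    - [3.3, -3.4, 0.7]
  rot:
    - [0, 0, 0]
    - [0, 0, 0]
    - [0, 0, 0]
    - [0, 0, 0]
    - [0, 0, 0]

```text
clock: 1.82
eef_pos: [512.7, 140.9, 228.4]
tcp_rot: [-3.141, 0.001, 0.388]
contact_force: [-0.3, -0.2, 0.6]
opening: 0.995
grasp_force: 0.0
```

>>> play_rows:
  dp:
    - [0, 0, 0]
    - [0, 0, 0]
    - [0, 0, 0]
  rot:
    - [0, 0, 0]
    - [0, 0, 0]
    - [0, 0, 0]

```text
clock: 2.07
eef_pos: [512.6, 138.5, 229.1]
tcp_rot: [3.141, 0.001, 0.389]
contact_force: [0.4, -0.5, -0.2]
opening: 0.998
grasp_force: 0.0
```

Run:
```python
from h import *
import pickle
f=grab('wrist');pickle.dump(f,open('w1.pkl','wb'));save(f,'w1.png');s=S();print(s['eef_pos'],s['tcp_rot'],s['qpos'][5])
```

```text
[512.66494689 137.99427637 229.39924745] [3.14137748e+00 6.44130214e-04 3.87612228e-01] 1.443632142263657
```

View pics/w1.png

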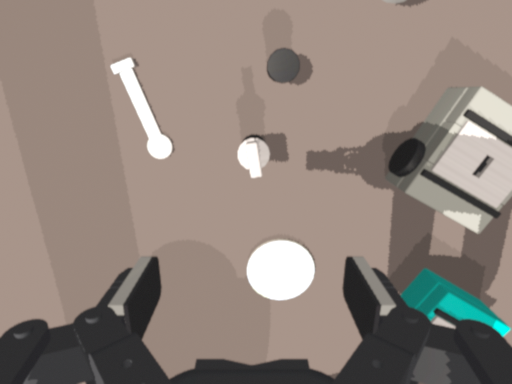

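The wrist view shows the key bar from about (251,140) to (256,177), its collar at (253,153), the closed can at (284,65), and the loader slot at (483,166). Next I measure the bar and the slot.

Run:
```python
from h import *
import pickle
f=pickle.load(open('w1.pkl','rb'));im=f['color']
V=im.max(2);c=V[125:190,225:285]
for r_ in range(10,56,3): print(125+r_,c[r_,10:46:2])
cv2.imwrite('pics/w1c.png',cv2.resize(im[125:190,225:285,::-1],(540,585),interpolation=cv2.INTER_CUBIC))
sl=V[150:185,465:500]; m=np.zeros_like(V);m[150:185,465:500]=sl<80
cs,_=cv2.findContours(m.astype(np.uint8),0,2);k=max(cs,key=cv2.contourArea);q=cv2.minAreaRect(k);print(q)
b=[cast(f,*p,66)[:2].round(1) for p in cv2.boxPoints(q)];print('slot',cast(f,*q[0],66),b)
F=pickle.load(open('f0.pkl','rb'))
for p in[(274,181.5)]:print(cast(F['top'],*p,66))
```

```text
135 [168 168 167 156 153 150 133 102  67  63  68  73 101 111 111 118 113 110]
138 [168 168 167 157 141  86 112 182 217 207 156 171  98  55  82 102 110 111]
141 [168 168 168 155 189 255 232 216 202 188 163 178 193 197 157 104 109 110]
144 [168 168 177 249 255 255 251 255 255 255 255 194 204 212 211 190 124 110]
147 [168 170 250 255 255 255 255 255 255 255 255 213 194 210 211 210 194 120]
150 [168 201 255 255 255 255 255 255 255 255 255 239 184 207 210 210 207 151]
153 [168 217 255 255 255 255 255 255 255 255 255 252 200 211 211 211 210 180]
156 [169 217 255 255 255 255 255 255 255 255 255 255 200 211 213 214 213 166]
159 [168 187 255 255 255 255 255 255 255 255 255 255 213 213 213 212 207 145]
162 [168 169 214 255 255 255 255 255 255 255 255 255 236 206 211 209 185 165]
165 [168 168 168 206 255 255 255 255 255 255 255 255 249 207 209 185 169 169]
168 [168 167 168 168 172 223 255 255 255 255 255 255 255 190 169 168 168 168]
171 [168 168 168 168 168 168 168 211 255 255 255 255 255 198 168 168 168 168]
174 [169 168 168 169 168 168 168 185 255 255 255 255 255 221 169 168 168 168]
177 [168 168 168 168 168 169 168 169 225 243 229 202 192 177 168 168 168 168]
180 [168 167 168 168 168 168 168 168 168 168 168 168 168 168 168 168 168 168]
((481.8658752441406, 165.79266357421875), (3.904344320297241, 21.39580535888672), 38.65980529785156)
slot [608.4971344  -94.19567356  66.        ] [array([598.3, -90.6]), array([619.5, -93.1]), array([618.5, -97.7]), array([597.3, -95.3])]
[607.02952244 -94.02819216  66.        ]
```

View pics/w1c.png

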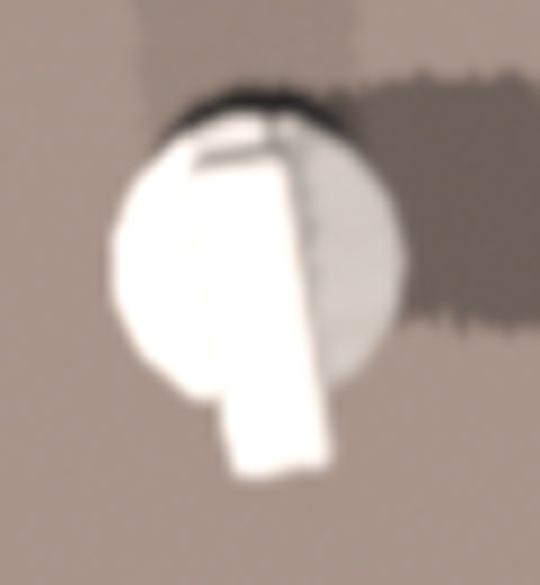

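Run:
```python
from h import *
import pickle
f=pickle.load(open('w1.pkl','rb'))
P=[cast(f,225+u/9,125+v/9,86)[:2] for u,v in[(195,163),(278,150),(327,455),(235,472)]]
P=np.array(P);print(P.round(1));a=(P[0]+P[1])/2-(P[2]+P[3])/2;print(np.linalg.norm(a),np.linalg.norm(P[0]-P[1]),np.linalg.norm(P[2]-P[3]),'ctr',P.mean(0),'yaw',np.arctan2(a[1],a[0]), np.arctan2(*(P[1]-P[2])[::-1]),np.arctan2(*(P[0]-P[3])[::-1]))
# collar: bounding circle at z=54
c=[cast(f,225+u/9,125+v/9,54)[:2] for u,v in[(110,260),(405,260)]];print('collar',np.mean(c,0),np.linalg.norm(c[0]-c[1]), cast(f,225+257/9,125+255/9,54))
```

```text
[[537.1 153.7]
 [541.9 145.7]
 [511.6 127. ]
 [505.7 136. ]]
35.784424837326846 9.367119478180026 10.801140505893915 ctr [524.09003063 140.59039799] yaw 0.5333085699156346 0.5533036957254095 0.5135247770921282
collar [523.82706747 140.44186367] 36.591498280884025 [524.38249704 140.73911349  54.        ]
```

Run:
```python
from h import *
print(to([524.1,140.6,120],.533))
```

```text
(array([0.291, 0.047, 2.735]), array([ 0.002,  0.006, -1.388]))
```

>>> play_rows:
  dp:
    - [0.1, 0.02, 0.7]
    - [0.2, 0.04, 1.5]
    - [0.29, 0.05, 2.2]
    - [0.29, 0.05, 2.73]
    - [0.29, 0.05, 2.73]
  rot:
    - [0, 0, -0.5]
    - [0, 0, -1.0]
    - [0, 0, -1.39]
    - [0, 0, -1.39]
    - [0, 0, -1.39]
  fingers: 0.5

```text
clock: 2.53
eef_pos: [521.6, 139.1, 116.7]
tcp_rot: [-3.14, 0.006, 0.532]
contact_force: [-1.9, -0.6, -1.0]
opening: 0.5
grasp_force: 0.0
```

>>> play_rows:
  dp:
    - [0, 0, 0]
    - [0, 0, 0]
  rot:
    - [0, 0, 0]
    - [0, 0, 0]

```text
clock: 2.7
eef_pos: [525.4, 140.7, 121.8]
tcp_rot: [3.141, -0.002, 0.532]
contact_force: [0.3, -0.3, 0.2]
opening: 0.496
grasp_force: 0.0
```

Run:
```python
from h import *
import pickle
f=grab('wrist');pickle.dump(f,open('w2.pkl','wb'));save(f,'w2.png');s=S();print(s['eef_pos'],s['tcp_rot'],s['opening'])
print(to([524.1,140.6,60],.533))
for x in(-18,18):
  for y in (-6,6):
    c,q=np.cos(.533),np.sin(.533);print(proj(f,[524.1+c*x-q*y,140.6+q*x+c*y,86]))
```

```text
[525.69996515 140.97605741 122.16806899] [ 3.14086731e+00 -2.56298164e-03  5.32301017e-01] 0.49858708555157966
(array([-0.043, -0.013,  1.554]), array([ 0.007, -0.024, -0.007]))
[259.02986329 232.13036545]
[242.65984523 232.13525424]
[259.41449558 185.04504145]
[242.20957216 185.04793619]
```

View pics/w2.png

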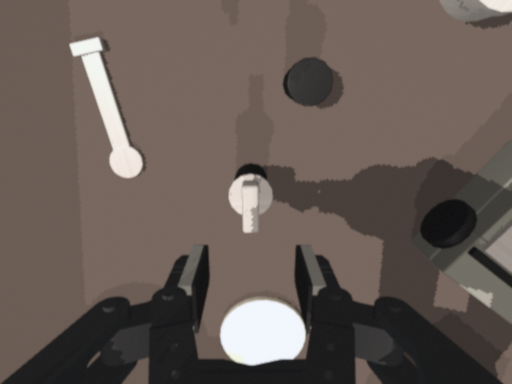

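The bar is at (250,180–232) and vertical, matching the prediction and centred between the fingers. Descending.

>>> play_rows:
  dp:
    - [-0.02, -0.01, 0.4]
    - [-0.04, -0.01, 0.8]
    - [-0.04, -0.01, 1.15]
    - [-0.04, -0.01, 1.4]
    - [-0.04, -0.01, 1.5]
  rot:
    - [0, 0, 0]
    - [0, 0, 0]
    - [0, 0, 0]
    - [0, 0, 0]
    - [0, 0, 0]

```text
clock: 3.17
eef_pos: [523.2, 140.7, 60.3]
tcp_rot: [3.141, -0.0, 0.533]
contact_force: [-0.6, 0.4, -0.3]
opening: 0.502
grasp_force: 0.0
```

>>> play_rows:
  dp:
    - [0, 0, 0]
    - [0, 0, 0]
  rot:
    - [0, 0, 0]
    - [0, 0, 0]

```text
clock: 3.33
eef_pos: [523.6, 140.9, 61.1]
tcp_rot: [3.141, -0.001, 0.533]
contact_force: [-0.3, 0.6, 0.5]
opening: 0.496
grasp_force: 0.0
```

>>> play_rows:
  dp:
    - [0, 0, 0]
    - [0, 0, 0]
    - [0, 0, 0]
    - [0, 0, 0]
    - [0, 0, 0]
  rot:
    - [0, 0, 0]
    - [0, 0, 0]
    - [0, 0, 0]
    - [0, 0, 0]
    - [0, 0, 0]
  fingers: 0.0
  grip_force: 40

```text
clock: 3.75
eef_pos: [523.1, 140.8, 60.5]
tcp_rot: [3.141, -0.0, 0.533]
contact_force: [0.1, 0.0, -0.2]
opening: 0.001
grasp_force: 0.0
```

>>> play_rows:
  dp:
    - [0, 0, 0]
    - [0, 0, 0]
    - [0, 0, 0]
  rot:
    - [0, 0, 0]
    - [0, 0, 0]
    - [0, 0, 0]

```text
clock: 4.0
eef_pos: [523.0, 140.8, 60.3]
tcp_rot: [-3.142, 0.0, 0.533]
contact_force: [-0.2, -0.4, 0.8]
opening: 0.003
grasp_force: 0.0
```

Run:
```python
from h import *
f=grab('wrist');f2=grab('scene');c=f2['color'][150:260,270:400]
im=np.hstack([f['color'][100:384,120:400],cv2.resize(c,(336,284))]);cv2.imwrite('pics/w3.png',im[:,:,::-1])
```

```text
(no output)
```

View pics/w3.png

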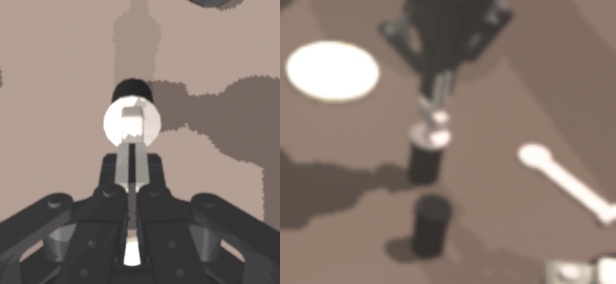

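Run:
```python
from h import *
f=grab('wrist');s=S();print(s['eef_pos'])
print('tcp->',proj(f,s['eef_pos']), 'expected bar', proj(f,[524.1,140.6,86]),proj(f,[524.1,140.6,68]),'collar',proj(f,[524.1,140.6,54]))
print('collar now',cast(f,120+132,100+122,54))
g=grab('scene');print('scene tcp',proj(g,s['eef_pos']),proj(g,[524.1,140.6,77]))
c=g['color'][150:240,290:370]
im=np.hstack([cv2.resize(f['color'][180:280,210:300],(405,450),interpolation=2),cv2.resize(c,(395,450),interpolation=2)]);cv2.imwrite('pics/w4.png',im[:,:,::-1])
```

```text
[523.01261507 140.74398203  60.25879413]
tcp-> [251.67908847 228.44145381] expected bar [252.98940602 247.14872091] [252.84879756 232.60732295] collar [252.75604032 223.01458673]
collar now [524.45163043 141.35797298  54.        ]
scene tcp [326.78314244 199.24444207] [327.54099334 194.22553466]
```

View pics/w4.png

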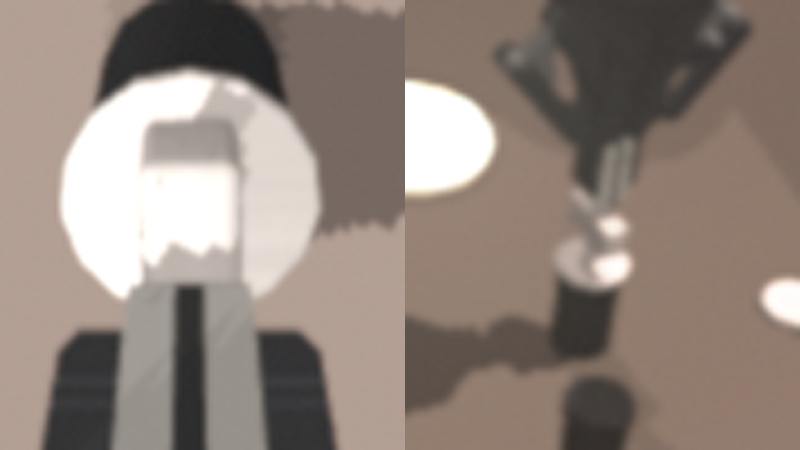

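The fingers are shut just above the bar. The wrist and scene views put the actual fingertips 28 to 40 mm behind the reported TCP, and the collar hasn't moved. I'll reopen, go about 24 mm lower (tips still at least 62 mm up, clear of the collar) and close again.

>>> play_rows:
  dp:
    - [0, 0, 0]
    - [0, 0, 0]
    - [0, 0, 0]
    - [0, 0, 0]
  rot:
    - [0, 0, 0]
    - [0, 0, 0]
    - [0, 0, 0]
    - [0, 0, 0]
  fingers: 0.6

```text
clock: 4.53
eef_pos: [523.0, 140.7, 60.3]
tcp_rot: [-3.142, 0.0, 0.533]
contact_force: [0.9, 0.0, 0.5]
opening: 0.568
grasp_force: 0.0
```

>>> play_rows:
  dp:
    - [0.02, 0, 0.15]
    - [0.02, 0, 0.3]
    - [0.02, 0, 0.45]
    - [0.02, 0, 0.6]
    - [0.02, 0, 0.6]
  rot:
    - [0, 0, 0]
    - [0, 0, 0]
    - [0, 0, 0]
    - [0, 0, 0]
    - [0, 0, 0]

```text
clock: 4.95
eef_pos: [522.6, 140.9, 34.6]
tcp_rot: [-3.141, 0.002, 0.533]
contact_force: [0.9, -0.1, 0.8]
opening: 0.601
grasp_force: 0.0
```

>>> play_rows:
  dp:
    - [0, 0, 0]
    - [0, 0, 0]
    - [0, 0, 0]
    - [0, 0, 0]
    - [0, 0, 0]
  rot:
    - [0, 0, 0]
    - [0, 0, 0]
    - [0, 0, 0]
    - [0, 0, 0]
    - [0, 0, 0]
  fingers: 0.0
  grip_force: 40

```text
clock: 5.37
eef_pos: [524.0, 141.2, 36.7]
tcp_rot: [3.141, -0.001, 0.533]
contact_force: [0.6, 0.7, 1.1]
opening: 0.127
grasp_force: 41.2
```

Run:
```python
from h import *
import pickle
s=S();print(s['eef_pos'],s['opening'],s['grasp_force'],s['contact_force'],s['wrist_torque'])
f=grab('wrist');pickle.dump(f,open('w5.pkl','wb'));V=f['color'].max(2)
for v in range(200,300,5):print(v,V[v,222:286:3])
```

```text
[524.04904412 141.24807503  36.65103508] 0.1268806837214587 41.212154030799866 [0.63037734 0.69307476 1.08721362] [-0.03397253 -0.0515494  -0.02028589]
200 [182 183 182 167  59  49  47  46  44  44  41  40  39  39  37  39  44 101
 122 121 122 121]
205 [182 182 182  93  50  48  47  45  44  42  40  40  39  38  40  39  38  77
 121 121 122 121]
210 [182 182 178  57  49  47  48  48  63  83 108  75  54  42  38  38  39  47
 121 121 121 121]
215 [182 183 156  51 113 217 255 255 255 255 255 255 220 236 239 150  58  38
 112 122 121 122]
220 [182 182 177 255 255 255 255 255 255 255 255 223 198 198 198 199 195 162
 116 122 122 121]
225 [182 242 255 255 255 255 255 226 225 224 224 204 170 173 196 196 196 197
 223 137 122 121]
230 [242 255 255 255 255 255 212 171 166 163 163 163 161 154 170 197 196 197
 223 225 135 122]
235 [255 255 255 255 233 230 196 176 173 172 171 170 165 162 160 202 230 225
 231 230 216 122]
240 [242 238 234 234 234 232 252 255 255 255 255 255 255 252 196 231 231 231
 230 229 223 130]
245 [237 232 167 165 165 125 255 255 255 255 255 255 255 255 217 139 154 157
 167 232 229 184
[... 251 characters left out ...]
4 134  73 153 153
 155 135  55  55]
265 [ 87 165 166 164 145  49 175 236 235 236 236 235 230 224 135  55 153 154
 153 149  62  58]
270 [126 165 157 154 128  47 171 232 236 237 238 235 230 223 134  50 146 154
 154 153  80  58]
275 [148 154 153 154 105  47 161 222 238 239 239 235 230 223 115  48 141 154
 153 153 112  54]
280 [153 154 154 154  86  47 167 240 239 240 239 235 230 222 111  48 126 154
 154 154 144  54]
285 [ 56  89 170 194 101  59 152 241 241 241 239 235 231 222 111  92 194 197
 140  69  54  56]
290 [ 53  55  53 152 111  76 160 243 243 242 240 236 231 222 110  92 207 139
  54  55  53  56]
295 [ 54  54  55  52  63  75 164 243 244 242 239 236 231 221  93  94  72  53
  56  55  54  59]
```

The bar is gripped (opening 0.127, 41 N). I'll regrip 6 mm deeper for a firmer hold, then lift.

>>> play_rows:
  dp:
    - [0, 0, 0]
    - [0, 0, 0]
    - [0, 0, 0]
  rot:
    - [0, 0, 0]
    - [0, 0, 0]
    - [0, 0, 0]
  fingers: 0.4

```text
clock: 5.67
eef_pos: [523.7, 141.1, 36.3]
tcp_rot: [-3.142, 0.0, 0.533]
contact_force: [-0.3, -0.1, 0.1]
opening: 0.4
grasp_force: 0.0
```

>>> play_rows:
  dp:
    - [0, 0.01, 0.07]
    - [0, 0.01, 0.14]
    - [0, 0.01, 0.14]
    - [0, 0.01, 0.14]
  rot:
    - [0, 0, 0]
    - [0, 0, 0]
    - [0, 0, 0]
    - [0, 0, 0]

```text
clock: 6.0
eef_pos: [523.6, 140.7, 30.3]
tcp_rot: [-3.141, 0.001, 0.533]
contact_force: [0.4, 0.4, -0.8]
opening: 0.4
grasp_force: 0.0
```

>>> play_rows:
  dp:
    - [0, 0, 0]
    - [0, 0, 0]
    - [0, 0, 0]
    - [0, 0, 0]
    - [0, 0, 0]
  rot:
    - [0, 0, 0]
    - [0, 0, 0]
    - [0, 0, 0]
    - [0, 0, 0]
    - [0, 0, 0]
  fingers: 0.0
  grip_force: 60

```text
clock: 6.42
eef_pos: [524.0, 140.8, 30.8]
tcp_rot: [3.142, -0.0, 0.533]
contact_force: [0.0, 0.7, 1.3]
opening: 0.124
grasp_force: 60.2
```

>>> play_rows:
  dp:
    - [0, 0, -0.15]
    - [0, 0, -0.4]
    - [0, 0, -0.8]
    - [0, 0, -1.3]
    - [0, 0, -1.8]
  rot:
    - [0, 0, 0]
    - [0, 0, 0]
    - [0, 0, 0]
    - [0, 0, 0]
    - [0, 0, 0]

```text
clock: 6.83
eef_pos: [523.6, 140.7, 104.0]
tcp_rot: [-3.141, 0.0, 0.533]
contact_force: [1.1, -0.9, -0.2]
opening: 0.127
grasp_force: 60.0
```

>>> play_rows:
  dp:
    - [0, 0, -0.5]
    - [0, 0, -0.5]
    - [0, 0, -0.5]
    - [0, 0, -0.5]
  rot:
    - [0, 0, 0]
    - [0, 0, 0]
    - [0, 0, 0]
    - [0, 0, 0]

```text
clock: 7.17
eef_pos: [523.5, 140.7, 122.6]
tcp_rot: [-3.142, 0.0, 0.533]
contact_force: [-0.2, 0.2, -0.8]
opening: 0.126
grasp_force: 60.0
```

Run:
```python
from h import *
import pickle
s=S();print(s['clock'],s['eef_pos'],s['tcp_rot'],s['opening'],s['grasp_force'],s['contact_force'])
f=grab('wrist');g=grab('scene');pickle.dump((s,f,g),open('w6.pkl','wb'))
im=np.hstack([cv2.resize(f['color'][150:300,190:310],(360,450),interpolation=2),cv2.resize(g['color'][110:235,290:390],(360,450),interpolation=2)]);cv2.imwrite('pics/w6.png',im[:,:,::-1])
print(proj(g,s['eef_pos']+[0,0,45]),proj(g,[524.1,140.6,50]))
```

```text
7.1667 [523.52307101 140.71743903 122.55719767] [-3.14154719e+00  1.57461023e-04  5.33394092e-01] 0.12603297696499507 59.994526505470276 [-0.18329864  0.18687235 -0.8097171 ]
[332.37854944 163.51265668] [326.21389671 202.71014314]
```

View pics/w6.png

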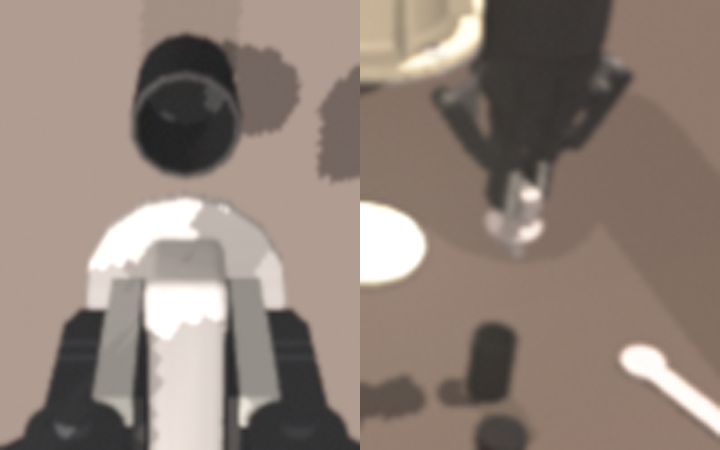

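The key is lifted, hanging straight (axis at u≈252), and the canister still stands. Going to a look pose beside the loader, aligned to the slot's yaw.

Run:
```python
from h import *
import pickle
print(to([558.9,-88.3,120],-.118))
s,f,g=pickle.load(open('w6.pkl','rb'))
R=Ro.from_euler('xyz',s['tcp_rot'])
for p in[(18,0,-23.2),(18,0,-19.2),(18,0,-55.2)]: print(p,proj(f,s['eef_pos']+R.apply(p)))
print('seen collar far edge v',150+197/3,'bar far top edge',150+240/3, 'bar far underside', )
```

```text
(array([-2.138,  5.383,  0.045]), array([1.00e-03, 1.70e-02, 6.22e+00]))
(18, 0, -23.2) [251.72224854 215.3967984 ]
(18, 0, -19.2) [251.71616428 212.56386984]
(18, 0, -55.2) [251.78312753 243.74300942]
seen collar far edge v 215.66666666666669 bar far top edge 230.0 bar far underside
```

>>> play_rows:
  dp:
    - [-0.2, 0.6, 0]
    - [-0.5, 1.4, 0]
    - [-0.85, 2.2, 0]
    - [-1.2, 3.0, 0]
    - [-1.5, 3.8, 0]
  rot:
    - [0, 0, 0.8]
    - [0, 0, 1.7]
    - [0, 0, 2.6]
    - [0, 0, 3.5]
    - [0, 0, 4.4]

```text
clock: 7.68
eef_pos: [548.5, -22.1, 121.6]
tcp_rot: [-3.141, 0.002, 0.068]
contact_force: [0.6, 0.0, -0.1]
opening: 0.125
grasp_force: 59.9
```

Run:
```python
from h import *
print(to([558.9,-88.3,120],-.118))
```

```text
(array([0.147, 1.669, 0.038]), array([0.   , 0.022, 1.78 ]))
```

>>> play_rows:
  dp:
    - [0.05, 0.6, 0]
    - [0.1, 1.1, 0]
    - [0.13, 1.5, 0]
    - [0.15, 1.67, 0]
    - [0.15, 1.67, 0]
  rot:
    - [0, 0, 0.7]
    - [0, 0, 1.4]
    - [0, 0, 1.78]
    - [0, 0, 1.78]
    - [0, 0, 1.78]

```text
clock: 8.1
eef_pos: [560.0, -87.9, 121.8]
tcp_rot: [3.142, 0.001, -0.114]
contact_force: [-0.0, 0.1, -0.2]
opening: 0.125
grasp_force: 59.9
```

>>> play_rows:
  dp:
    - [0, 0, 0]
    - [0, 0, 0]
    - [0, 0, 0]
    - [0, 0, 0]
  rot:
    - [0, 0, 0]
    - [0, 0, 0]
    - [0, 0, 0]
    - [0, 0, 0]

```text
clock: 8.43
eef_pos: [560.2, -85.9, 122.6]
tcp_rot: [-3.141, 0.0, -0.112]
contact_force: [-0.4, -0.3, 0.2]
opening: 0.128
grasp_force: 59.9
```

```bash
cat > slot.py <<'E'
from h import *
import sys
f=grab('wrist');s=S();print(s['eef_pos'],s['tcp_rot'],s['opening'])
g=np.array(f['color']);V=g.max(2)
p0=proj(f,[608.5,-94.2,66]);print('pred',p0)
u,v=p0.round().astype(int);m=np.zeros(V.shape,np.uint8);h=45
y0,y1,x0,x1=max(v-h,0),min(v+h,384),max(u-30,0),u+30
sub=V[y0:y1,x0:x1]
th,mm=cv2.threshold(sub,0,1,cv2.THRESH_BINARY_INV+cv2.THRESH_OTSU);m[y0:y1,x0:x1]=mm
n,l,st,ce=cv2.connectedComponentsWithStats(m);print('th',th,st[1:][st[1:,4]>20].tolist())
k=min([i for i in range(1,n) if st[i,4]>60],key=lambda i:np.hypot(*(ce[i]-p0)))
c=max(cv2.findContours((l==k).astype(np.uint8),0,2)[0],key=cv2.contourArea)
q=cv2.minAreaRect(c);print(q)
b=np.array([cast(f,*p,66)[:2] for p in cv2.boxPoints(q)])
e=[(b[i]+b[(i+1)%4])/2 for i in range(4)];d1=e[0]-e[2];d2=e[1]-e[3]
L=d1 if np.linalg.norm(d1)>np.linalg.norm(d2) else d2; L=L*np.sign(L[0])
print('slot ctr',b.mean(0),'len',np.linalg.norm(d1),np.linalg.norm(d2),'yaw',np.arctan2(L[1],L[0]))
cv2.imwrite('pics/sl_%d.png'%(s['clock']*100),cv2.resize(g[:300,120:400,::-1],(560,600)))
for r_ in range(y0,y1,4):print(r_,V[r_,x0:x1:3])
E
python3 slot.py
```

```text
[560.28330617 -85.96288705 122.73173671] [-3.14152555e+00  1.29612073e-05 -1.12366879e-01] 0.1255711671795842
pred [255.05579017 134.63215099]
th 175.0 [[225, 90, 60, 2, 86], [225, 118, 60, 62, 1502]]
((254.5, 148.5), (61.0, 59.0), 90.0)
slot ctr [597.7792459  -92.62936997] len 45.263779091599005 43.547014789565964 yaw -0.10834168260499238
90 [156 167 162 158 141 136 153 165 164 150 145 162 165 163 163 144 142 155
 163 160]
94 [237 237 237 236 236 235 235 234 234 233 233 233 233 232 232 232 231 231
 230 230]
98 [237 236 236 236 235 235 234 234 233 233 233 232 232 232 232 231 231 230
 230 230]
102 [233 232 231 231 231 230 230 229 229 229 228 228 227 228 227 227 227 227
 226 226]
106 [238 237 237 236 236 236 235 235 234 234 233 233 233 232 232 232 232 231
 231 230]
110 [238 238 238 237 236 236 235 235 234 233 233 232 232 232 232 231 231 230
 230 230]
114 [238 238 237 237 237 236 235 234 234 234 233 233 233 232 232 232 231 231
 231 230]
118 [236 236 235 235 234 234 233 232 158 159 158 157 180 228 227 227 227 227
 226 226]
122 [235 239 238 238 237 237 236 235  68  54  59  55 144 231 230 
[... 518 characters left out ...]
154 154 155 155
 155 156]
150 [238 238 238 237 237 236 236 235  84  38  38  47 107 156 156 157 156 156
 156 157]
154 [239 239 238 238 237 236 236 235 232 231 230 230 221 156 156 156 156 156
 156 156]
158 [238 238 238 237 236 235 235 234 234 233 233 233 231 160 156 156 156 156
 156 156]
162 [234 233 233 232 232 231 231 230 230 229 229 229 228 156 152 153 153 153
 154 153]
166 [239 238 238 238 237 237 236 235 235 234 234 233 233 174 157 157 158 157
 157 157]
170 [236 237 236 235 235 234 233 233 232 231 231 230 230 186 155 155 155 155
 155 155]
174 [235 235 234 234 232 230 232 231 231 228 228 229 229 224 182 154 153 154
 153 153]
178 [76 83 50 49 46 45 69 51 41 42 39 60 49 42 40 33 35 34 34 36]
```

```bash
cat > slot2.py <<'E'
from h import *
f=grab('wrist');s=S();print(s['eef_pos'],s['tcp_rot'][2])
V=f['color'].max(2).astype(float);p0=proj(f,[608.5,-94.2,66]);u0,v0=p0.round().astype(int)
G=cv2.GaussianBlur(V,(3,3),0)
print(V[v0,u0-14:u0+16].astype(int));print(V[v0-24:v0+26,u0-2].astype(int))
import sys
E
python3 slot2.py
```

```text
[560.33904982 -86.14105598 122.73799029] -0.11265861031884827
[234 234 234 233 233 232 220 157  66  32  33  40  56  61  61  61  57  57
  56  83 158 214 228 229 229 229 229 225 213 201]
[232 231 232 233 233 229 209 159  92  63  59  60  60  59  60  60  60  60
  59  59  56  57  56  55  56  56  57  54  51  52  60  62  59  55  54  56
  53  44  31  37  95 167 212 230 234 233 233 232 231 230]
```

```bash
cat > slot2.py <<'E'
from h import *
def cross(a,i0,st):
    # first subpixel crossing of 145 from dark start i0 going st
    i=i0
    while a[i]<145:i+=st
    return i-st*(a[i]-145)/(a[i]-a[i-st])
def slot(f,guess):
    V=f['color'].max(2).astype(float);u,v=proj(f,guess).round().astype(int)
    t,b=cross(V[:,u],v,-1),cross(V[:,u],v,1); vc=(t+b)/2
    rows=np.arange(int(t)+5,int(b)-4)
    l=np.array([cross(V[r],u,-1) for r in rows]);rr=np.array([cross(V[r],u,1) for r in rows])
    mid=np.polyfit(rows,(l+rr)/2,1)
    A=cast(f,np.polyval(mid,t),t,66);B=cast(f,np.polyval(mid,b),b,66);C=(A+B)/2
    W=cast(f,np.median(rr),vc,66)-cast(f,np.median(l),vc,66)
    d=A-B;return C,np.linalg.norm(d),np.linalg.norm(W),np.arctan2(d[1],d[0])
if __name__=='__main__':
    f=grab('wrist');s=S();print(s['clock'],s['eef_pos'],s['tcp_rot'][2])
    C,L,W,y=slot(f,[608.5,-94.2,66]);print(C,L,W,y)
    d=Ro.from_euler('xyz',s['tcp_rot']).inv().apply(C-s['eef_pos']);print('in tool frame',d, 'rot units', -(y-s['tcp_rot'][2])*180/np.pi/6)
E
python3 slot2.py
```

```text
8.5833 [560.35439874 -86.25082663 122.76860323] -0.11285254719543536
[608.16051526 -93.81880821  66.        ] 24.36250050295423 9.296728539600332 -0.10582343151945872
in tool frame [48.3485582   2.1381494  56.77339757] rot units -0.06712311032378468
```

Slot found: 24.4 x 9.3 mm, which agrees with 25 x 10, at (608.2, -93.8), yaw -0.106. Moving over it with the foot about 10 mm above the plate.

>>> play_rows:
  dp:
    - [0.4, 0.02, 0.1]
    - [0.8, 0.04, 0.3]
    - [1.1, 0.05, 0.6]
    - [1.2, 0.05, 0.9]
    - [1.21, 0.05, 1.15]
  rot:
    - [0, 0, -0.07]
    - [0, 0, -0.07]
    - [0, 0, -0.07]
    - [0, 0, -0.07]
    - [0, 0, -0.07]

```text
clock: 9.0
eef_pos: [608.5, -94.1, 75.5]
tcp_rot: [-3.142, 0.0, -0.106]
contact_force: [-1.0, -0.3, -1.2]
opening: 0.126
grasp_force: 59.9
```

>>> play_rows:
  dp:
    - [0, 0, 0.1]
    - [0, 0, 0.1]
    - [0, 0, 0.1]
    - [0, 0, 0.1]
    - [0, 0, 0.1]
  rot:
    - [0, 0, 0]
    - [0, 0, 0]
    - [0, 0, 0]
    - [0, 0, 0]
    - [0, 0, 0]

```text
clock: 9.42
eef_pos: [608.4, -94.3, 73.5]
tcp_rot: [3.142, -0.001, -0.107]
contact_force: [-0.4, 0.3, -0.4]
opening: 0.126
grasp_force: 59.9
```

Run:
```python
from h import *
import pickle
f=grab('wrist');s=S();pickle.dump((s,f),open('w7.pkl','wb'));print(s['clock'],s['eef_pos'],s['tcp_rot'],s['contact_force'])
R=Ro.from_euler('xyz',s['tcp_rot'])
print(to([608.2,-93.8,73],-.106))
# slot near? far end of slot visible?
print([proj(f,[608.16+x*np.cos(.106)-y*np.sin(-.106),-93.8+x*np.sin(-.106)+y*np.cos(.106),66]).round(1).tolist() for x in(-12.5,12.5) for y in(-5,5)])
print([proj(f,s['eef_pos']+R.apply(p)).round(1).tolist() for p in [(11,4,-3.2),(11,-4,-3.2),(18,0,-20),(11,4,-9),(11,-4,-9)]])
cv2.imwrite('pics/w7.png',cv2.resize(f['color'][180:270,205:300,::-1],(633,600),interpolation=cv2.INTER_CUBIC))
```

```text
9.4667 [608.4766549  -94.30457126  73.44461313] [ 3.14154528e+00 -1.13142440e-03 -1.06475482e-01] [ 0.44595513  0.00442837 -0.91273431]
(array([-0.008, -0.012,  0.011]), array([ 0.   , -0.011, -0.005]))
[[258.1, 242.0], [242.5, 242.0], [258.3, 205.5], [242.2, 205.5]]
[[257.8, 213.6], [244.2, 213.6], [251.0, 213.1], [258.0, 217.4], [244.0, 217.4]]
```

View pics/w7.png

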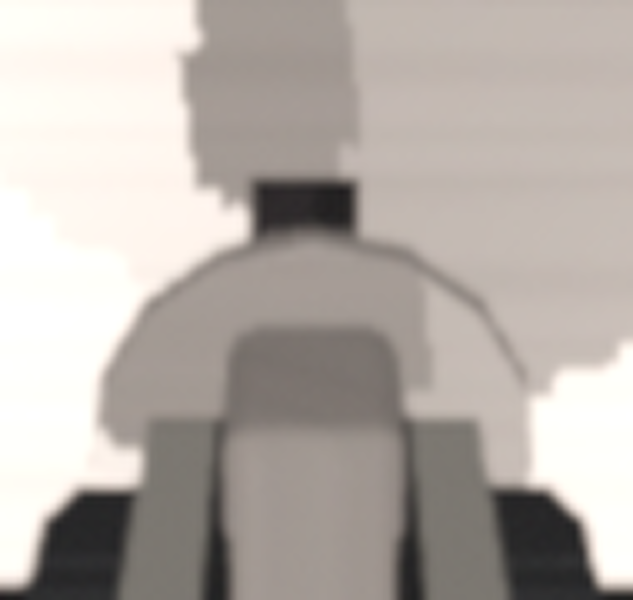

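The slot is visible just ahead of the collar: centre at u≈250.5 against 251.9 for the key, far edge at v≈206.6. I'll shift tool y by -0.7 mm and x by -0.5 mm, then feel my way down.

>>> play_rows:
  dp:
    - [-0.012, -0.018, 0.05]
    - [-0.012, -0.018, 0.1]
    - [-0.012, -0.018, 0.15]
    - [-0.012, -0.018, 0.2]
    - [-0.012, -0.018, 0.22]
  rot:
    - [0, 0, 0]
    - [0, 0, 0]
    - [0, 0, 0]
    - [0, 0, 0]
    - [0, 0, 0]

```text
clock: 9.88
eef_pos: [607.6, -93.5, 63.4]
tcp_rot: [3.142, 0.001, -0.106]
contact_force: [-0.3, 0.4, -0.8]
opening: 0.122
grasp_force: 59.9
```

>>> play_rows:
  dp:
    - [0, 0, 0]
    - [0, 0, 0]
    - [0, 0, 0.02]
    - [0, 0, 0.04]
    - [0, 0, 0.05]
  rot:
    - [0, 0, 0]
    - [0, 0, 0]
    - [0, 0, 0]
    - [0, 0, 0]
    - [0, 0, 0]

```text
clock: 10.3
eef_pos: [607.8, -93.5, 61.8]
tcp_rot: [3.142, 0.0, -0.107]
contact_force: [-0.1, 0.1, 0.2]
opening: 0.128
grasp_force: 59.9
```

>>> play_rows:
  dp:
    - [0, 0, 0.01]
    - [0, 0, 0.02]
    - [0, 0, 0.03]
    - [0, 0, 0.04]
    - [0, 0, 0.05]
  rot:
    - [0, 0, 0]
    - [0, 0, 0]
    - [0, 0, 0]
    - [0, 0, 0]
    - [0, 0, 0]

```text
clock: 10.72
eef_pos: [607.8, -93.5, 59.9]
tcp_rot: [3.142, -0.0, -0.106]
contact_force: [0.5, -1.0, -0.6]
opening: 0.123
grasp_force: 59.9
```

>>> play_rows:
  dp:
    - [0, 0, 0.02]
    - [0, 0, 0.04]
    - [0, 0, 0.06]
    - [0, 0, 0.08]
    - [0, 0, 0.1]
  rot:
    - [0, 0, 0]
    - [0, 0, 0]
    - [0, 0, 0]
    - [0, 0, 0]
    - [0, 0, 0]

```text
clock: 11.13
eef_pos: [607.8, -93.5, 55.8]
tcp_rot: [-3.142, -0.0, -0.106]
contact_force: [-0.0, -0.8, -1.1]
opening: 0.122
grasp_force: 59.9
```

>>> play_rows:
  dp:
    - [0, 0, 0.02]
    - [0, 0, 0.04]
    - [0, 0, 0.06]
    - [0, 0, 0.06]
    - [0, 0, 0.06]
  rot:
    - [0, 0, 0]
    - [0, 0, 0]
    - [0, 0, 0]
    - [0, 0, 0]
    - [0, 0, 0]

```text
clock: 11.55
eef_pos: [607.9, -93.5, 53.7]
tcp_rot: [3.142, -0.0, -0.106]
contact_force: [-1.9, -0.2, 3.3]
opening: 0.124
grasp_force: 60.4
```

The foot is through the slot and on the sprung pad (3.3 N, as predicted). Pressing further.

>>> play_rows:
  dp:
    - [0, 0, 0.025]
    - [0, 0, 0.05]
    - [0, 0, 0.075]
    - [0, 0, 0.1]
    - [0, 0, 0.1]
  rot:
    - [0, 0, 0]
    - [0, 0, 0]
    - [0, 0, 0]
    - [0, 0, 0]
    - [0, 0, 0]

```text
clock: 11.97
eef_pos: [607.9, -93.5, 49.5]
tcp_rot: [-3.142, -0.0, -0.106]
contact_force: [-2.3, 0.0, 5.8]
opening: 0.124
grasp_force: 60.7
```

>>> play_rows:
  dp:
    - [0, 0, 0.01]
    - [0, 0, 0.02]
    - [0, 0, 0.03]
    - [0, 0, 0.03]
    - [0, 0, 0.03]
  rot:
    - [0, 0, 0]
    - [0, 0, 0]
    - [0, 0, 0]
    - [0, 0, 0]
    - [0, 0, 0]

```text
clock: 12.38
eef_pos: [607.9, -93.5, 48.5]
tcp_rot: [-3.142, -0.0, -0.106]
contact_force: [-3.0, -0.4, 7.1]
opening: 0.122
grasp_force: 60.8
```

Run:
```python
from h import *
s=S();print(s['eef_pos'],s['tcp_rot'],s['contact_force'],s['wrist_torque'],s['qpos'])
```

```text
[607.89249351 -93.49233271  48.49923574] [-3.14158990e+00 -1.88980713e-04 -1.06457098e-01] [-3.01769436 -0.44559871  7.06897318] [ 0.06138583  0.35857353 -0.01796718] [-1.55047951e-01  5.08745502e-01  1.76786953e+00  1.56793322e-05
  8.64789003e-01  1.52219530e+00]
```

>>> play_rows:
  dp:
    - [-0.005, 0, 0.01]
    - [-0.01, 0, 0.018]
    - [-0.01, 0, 0.018]
    - [-0.01, 0, 0.018]
  rot:
    - [0, 0, 0]
    - [0, 0, 0]
    - [0, 0, 0]
    - [0, 0, 0]

```text
clock: 12.72
eef_pos: [607.8, -93.5, 47.9]
tcp_rot: [3.142, -0.001, -0.106]
contact_force: [-1.4, -0.9, 6.5]
opening: 0.126
grasp_force: 60.9
```

>>> play_rows:
  dp:
    - [0, 0, 0]
    - [0, 0, 0]
    - [0, 0, 0]
    - [0, 0, 0]
    - [0, 0, 0]
  rot:
    - [0, 0, -0.5]
    - [0, 0, -1.0]
    - [0, 0, -1.5]
    - [0, 0, -2.0]
    - [0, 0, -2.5]

```text
clock: 13.13
eef_pos: [608.5, -93.6, 48.1]
tcp_rot: [3.141, -0.002, 0.158]
contact_force: [-0.5, -0.5, 6.5]
opening: 0.126
grasp_force: 61.0
```

Run:
```python
from h import *
s=S();print(s['eef_pos'],s['tcp_rot'],s['contact_force'],s['wrist_torque'])
```

```text
[608.4717263  -93.64259034  48.14776475] [ 3.14094513e+00 -1.96419483e-03  1.57880825e-01] [-0.45005166 -0.46971033  6.51432755] [-0.04722784  0.02424737 -0.00687424]
```

It turns freely past where the slot would bind. Continuing the quarter turn.

>>> play_rows:
  dp:
    - [0, 0, 0]
    - [0, 0, 0]
    - [0, 0, 0]
    - [0, 0, 0]
    - [0, 0, 0]
  rot:
    - [0, 0, -0.9]
    - [0, 0, -1.8]
    - [0, 0, -2.7]
    - [0, 0, -3.6]
    - [0, 0, -4.5]

```text
clock: 13.55
eef_pos: [608.5, -93.7, 48.2]
tcp_rot: [3.14, -0.002, 0.631]
contact_force: [-0.4, 0.5, 7.3]
opening: 0.123
grasp_force: 61.0
```

>>> play_rows:
  dp:
    - [0, 0, 0]
    - [0, 0, 0]
    - [0, 0, 0]
    - [0, 0, 0]
    - [0, 0, 0]
  rot:
    - [0, 0, -0.9]
    - [0, 0, -1.8]
    - [0, 0, -2.7]
    - [0, 0, -3.6]
    - [0, 0, -4.5]

```text
clock: 13.97
eef_pos: [608.6, -93.6, 48.2]
tcp_rot: [3.139, -0.001, 1.102]
contact_force: [1.4, 0.3, 6.4]
opening: 0.126
grasp_force: 61.0
```

>>> play_rows:
  dp:
    - [0, 0, 0]
    - [0, 0, 0]
    - [0, 0, 0]
    - [0, 0, 0]
    - [0, 0, 0]
  rot:
    - [0, 0, -0.9]
    - [0, 0, -1.8]
    - [0, 0, -2.7]
    - [0, 0, -3.4]
    - [0, 0, -3.5]

```text
clock: 14.38
eef_pos: [608.6, -93.7, 48.2]
tcp_rot: [3.139, 0.0, 1.469]
contact_force: [-0.5, -0.1, 7.0]
opening: 0.122
grasp_force: 61.0
```

>>> play_rows:
  dp:
    - [0, 0, 0]
    - [0, 0, 0]
    - [0, 0, 0]
    - [0, 0, 0]
  rot:
    - [0, 0, 0]
    - [0, 0, 0]
    - [0, 0, 0]
    - [0, 0, 0]

```text
clock: 14.72
eef_pos: [608.5, -93.6, 48.2]
tcp_rot: [3.139, 0.0, 1.464]
contact_force: [-0.0, -1.1, 7.5]
opening: 0.124
grasp_force: 61.0
```

Run:
```python
from h import *
s=S();print(s['eef_pos'],s['tcp_rot'],s['contact_force'],s['wrist_torque']);print(to([607.8,-93.5,48],-.106+np.pi/2))
```

```text
[608.53532135 -93.63643994  48.16548729] [3.13937872e+00 1.24045630e-04 1.46432639e+00] [-0.04734421 -1.13240373  7.51328163] [ 0.01151414  0.028581   -0.02051604]
(array([ 0.001, -0.019,  0.004]), array([ 0.021,  0.001, -0.004]))
```

The turn is 90.0°. I'll ease it up 2.5 mm into the seat mouth, then release.

>>> play_rows:
  dp:
    - [0, -0.01, -0.02]
    - [0, -0.01, -0.04]
    - [0, -0.01, -0.06]
    - [0, -0.01, -0.06]
    - [0, -0.01, -0.06]
  rot:
    - [0, 0, 0]
    - [0, 0, 0]
    - [0, 0, 0]
    - [0, 0, 0]
    - [0, 0, 0]

```text
clock: 15.13
eef_pos: [608.5, -93.6, 50.6]
tcp_rot: [3.139, 0.0, 1.464]
contact_force: [1.0, -0.2, 4.7]
opening: 0.123
grasp_force: 60.8
```

>>> play_rows:
  dp:
    - [0, 0, 0]
    - [0, 0, 0]
    - [0, 0, 0]
    - [0, 0, 0]
    - [0, 0, 0]
  rot:
    - [0, 0, 0]
    - [0, 0, 0]
    - [0, 0, 0]
    - [0, 0, 0]
    - [0, 0, 0]
  fingers: 0.5

```text
clock: 15.55
eef_pos: [606.8, -93.4, 49.6]
tcp_rot: [-3.141, -0.0, 1.464]
contact_force: [-0.4, -0.4, -0.6]
opening: 0.5
grasp_force: 0.0
```

>>> play_rows:
  dp:
    - [0, 0, -0.2]
    - [0, 0, -0.5]
    - [0, 0, -0.9]
    - [0, 0, -1.4]
    - [0, 0, -1.9]
  rot:
    - [0, 0, 0]
    - [0, 0, 0]
    - [0, 0, 0]
    - [0, 0, 0]
    - [0, 0, 0]

```text
clock: 15.97
eef_pos: [607.0, -93.4, 127.8]
tcp_rot: [3.141, 0.0, 1.464]
contact_force: [0.7, 0.3, 0.5]
opening: 0.503
grasp_force: 0.0
```

>>> play_rows:
  dp:
    - [-0.3, 0, -0.5]
    - [-0.7, 0, -1.0]
    - [-1.0, 0, -1.5]
    - [-1.0, 0, -1.5]
    - [-1.0, 0, -1.5]
  rot:
    - [0, 0, 0]
    - [0, 0, 0]
    - [0, 0, 0]
    - [0, 0, 0]
    - [0, 0, 0]

```text
clock: 16.38
eef_pos: [603.7, -133.9, 188.4]
tcp_rot: [3.138, 0.0, 1.463]
contact_force: [-0.2, -0.0, -0.2]
opening: 0.501
grasp_force: 0.0
```

Run:
```python
from h import *
f=grab('wrist');s=S();print(s['clock'],s['eef_pos'],s['tcp_rot'],s['contact_force'])
yaw=-.106+np.pi/2;c,q=np.cos(yaw),np.sin(yaw);O=np.array([608,-93.6,0])
W=lambda x,y,z:O+[c*x-q*y,q*x+c*y,z]
# locked: key_foot 59, key_grip 99, bar top 108, collar 72..76
print('bar top corners',[proj(f,W(x,y,108)).round(1).tolist() for x in(-18,18) for y in(-6,6)])
print('collar x-ext',[proj(f,W(0,y,76)).round(1).tolist() for y in(-18,18)],[proj(f,W(x,0,76)).round(1).tolist() for x in(-18,18)])
u,v=proj(f,W(0,0,90)).round().astype(int);print(u,v)
x0=max(u-50,0);y0=max(v-50,0)
cv2.imwrite('pics/fin.png',cv2.resize(f['color'][y0:y0+100,x0:x0+100,::-1],(600,600),interpolation=cv2.INTER_CUBIC));print(x0,y0)
```

```text
16.4333 [ 602.87398973 -133.24120431  186.89181536] [ 3.14026270e+00 -6.60043174e-05  1.46369644e+00] [-0.84576746 -0.23472773 -0.17724924]
bar top corners [[259.2, 163.3], [244.6, 163.3], [259.5, 118.6], [244.3, 118.6]]
collar x-ext [[271.7, 135.8], [231.8, 135.8]] [[251.8, 155.5], [251.8, 115.3]]
252 138
202 88
```

View pics/fin.png

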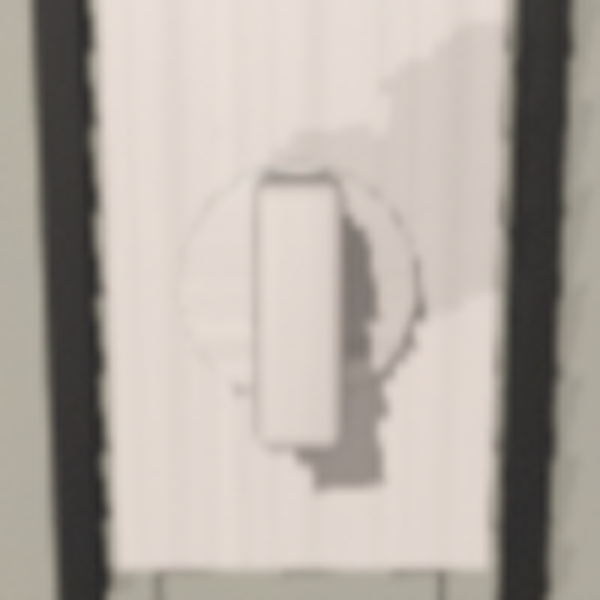

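The bar stands upright across the slot at u 244–259, v 118–162, matching the locked pose (118.6–163.3) to within a pixel. Handing in.

```bash
python3 -c "
from h import *
print(r.sign_off())"
```

```text
the job is handed in; nothing more can be done
None
```

The key is locked in the grey loader: put through the slot, pressed down with about 7.5 N at most, turned 90°, released and lifted by the spring into its seat. I handed the job in at about 16.5 s; the open canister stayed standing after the lift, and I felt no contact with anything else.

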